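# Pin the racking brace in its jig and clamp it to the first slip

### The job

Put the green-headed pin through the eye of the orange brace and the hole of the steel keeper plate under it, pushed fully home so that its head sits on the brace; swing the brace to bring the two holes in line. Then tighten the yellow thumb knob on the brace's pivot clockwise and stop at the first slip of its clutch (no more than a small turn after it starts to slip), and let go. Leave the red-headed pin and the other things on the bench alone.

Things in the scene. Friction and masses are not known exactly. Their poses are not given: they have to be found in the camera images.
- jig: the blue jig, fixed, base plate 200 x 250 mm; origin under its centre. On its slanted deck lies the keeper: a fixed steel plate 140 mm (up the slope) x 56 x 10 mm, upper face 18 mm above the deck, reaching under the brace's eye over its whole swing. Its one hole, 13.5 mm across, goes right through, 130 mm from the pivot. The keeper's angle varies: see joint brace.
- deck: the slanted deck of the jig, 170 x 250 mm. Origin: middle of its upper face, 78 mm above the bench. z is the deck's normal, which leans 25 degrees from vertical towards the jig's front (the robot's side); x runs up the slope, away from the robot; y to the left. Brace and knob turn about the pivot, an axis along deck z through deck (0, +65 mm).
- brace (a joint): angle of the orange brace (bar 24 x 10 mm) about the pivot, rad: 0 along deck -y, positive moves its eye up the slope (deck +x); range -0.46 to 0.12, starts at -0.42 to -0.22. It stays where left; 1 to 2 N at the eye moves it, so a pin in the eye can drag it. Eye and keeper hole meet at one value between -0.07 and 0.07, not given: find it by touch or sight.
- eye_hole (a point): centre of the mouth of the eye in the brace's free end, on its upper face, 29.5 mm above the deck. The eye is a square plate 36 x 36 x 10 mm with a through hole 14 mm across, 130 mm from the pivot. z is the deck's normal; at joint brace = q this point lies at deck (130 sin q, 65 - 130 cos q, 29.5) mm.
- pin: green-headed pin, loose, about 60 g, standing head up in the plywood stand at the start. Origin: on its axis under the head (the shoulder). z along the axis to the head: head 20 mm across from z = 0 to 34 mm; steel shank 12 mm across down to z = -18 mm, then a taper to 5 mm across at z = -26 mm. Home: shoulder on the brace, tip through the keeper, clear of the deck.
- spare: a like pin with a red head, standing in the other hole of the stand; to be left there. Same origin.
- stand: plywood block 60 x 150 x 36 mm, fixed, with two holes of diameter 15 mm, 32 mm deep, 90 mm apart along its y; either one may hold the green pin. Origin under its centre. The pins' heads rest on its top face.
- knob_base (a point): on the pivot axis, on the upper face of the knob's round black flange (diameter 38 mm), 38 mm above the deck. The yellow grip is a bar 44 mm long (along this point's x), 12 mm thick (y) and 26 mm high, standing on that face. z is the deck's normal; tighten clockwise seen from above the deck (turning about -z).
- screw (a joint): angle of the screw under the knob, rad: grows as it is tightened and stops at 0 (tight); starts between -1.1 and -0.5. Turning takes about 0.05 N m until it is tight.
- clutch (a joint): angle by which the knob has slipped on the screw, rad: 0 at the start; grows as the knob is turned clockwise after the screw is tight, when the clutch slips at a steady 0.55 N m.
- carton: cardboard carton 110 x 150 x 70 mm, bystander; origin under its centre
- carton2: cardboard carton 90 x 130 x 50 mm, bystander; origin under its centre
- can: can, diameter 52 mm, 120 mm high, bystander; origin under its centre
- cup: grey cup, diameter 70 mm, 60 mm high, bystander; origin under its centre
- driver: screwdriver lying on the bench, bystander; origin beneath it
- washer: steel ring, diameter 56 mm, 8 mm high, lying on the bench, bystander; origin under its centre
Mind the look-alikes: they are no part of the job. Several things have the shape of the spare; the one meant has the colours described above.

How it is judged:
On the way, in this order (a step that is already met when the one before it is completed fails the run):
1. the green pin is home: through eye and keeper, head on the brace (distance between pin and eye_hole below 0.004 m and z of pin in the frame of eye_hole below 0.003 m and angle between the z axis of pin and the z axis of deck, either way round below 0.12 rad), for 0.2 s.
2. the knob is tightened until its clutch slips (value of joint clutch above 0.03 rad and value of joint screw above -0.1 rad), for 0.1 s.
At the end, for the whole second after the job is handed in: green pin through eye and keeper: shoulder within 3 mm of the brace's face and 4 mm of the eye's centre, axis within 0.12 rad of the deck's normal, at rest; screw tight (above -0.1 rad), clutch slipped by 0.03 to 0.6 rad; red pin still in the stand (all of step 1 and all of step 2 and linear speed of pin below 0.02 m/s and value of joint clutch below 0.6 rad and horizontal distance between spare and stand below 0.06 m); the robot touches nothing.
It fails at once if the clutch is slipped on past 0.6 rad (either way) (value of joint clutch above 0.6 rad or value of joint clutch below -0.6 rad).
It fails at once if the red pin is moved more than 20 mm (distance of spare from where it was at the start of the episode above 0.02 m).
It fails at once if a bystander is shifted by more than 40 mm (distance of any of carton, carton2, can, cup, driver, washer from where it was at the start of the episode above 0.04 m).
It also fails if it takes over 56 s, if anything falls off the work surface, if the arm or the gripper's body presses on something with over 40 N, if the wrist force passes 120 N, or if a joint passes its speed limit or range.

### The arm

A 7-joint arm with a two-finger parallel gripper is mounted at the origin on the work surface. World frame = base frame: x ahead of the robot, y to its left, z up, the work surface at z = 0. Lengths are in m, angles in rad, forces in N, time in s.
With the tool pointing down it reaches from about 0.425 to 0.825 m from the base axis. Payload 3.6 kg.
Tool frame: the origin (TCP) lies midway between the tips of the shut fingers; the grasp point (between the pads) lies 19 mm behind it; y points along the fingers, x is the direction in which the jaws open and shut, and the axes are right-handed (so a half turn about y gives the same grasp; the last joint's range is limited). The gripper opens to 93 mm and grips with 3 to 60 N. Pads are 15 mm wide; open, the fingers measure 128 mm over their backs; the gripper's body (75 mm by 188 mm) begins 65 mm behind the grasp point.
Start: joints at [1.31, 0.615, -0.013, 1.423, 0.008, 1.103, -0.04], TCP at [0.151, -0.632, 0.219] pointing down, gripper open.
Joint ranges: [-3.12, 3.12], [-0.3, 2.06], [-1.34, 1.32], [0.26, 2.42], [-1.36, 4.5], [0.01, 1.98], [-2.84, 2.84]. Speed limits (rad/s): [2.79, 2.79, 3.14, 3.14, 3.14, 3.14, 3.14].

### API

Orientations are given as a 3x3 rotation matrix whose columns are the frame's x, y, z axes.
In Python, from station import r, eyes gives the robot as it stands.
- The arm moves only by the shell command python3 -m handwheel 'ROWS' [OPENING] [FORCE]. ROWS is JSON, a list of rows, each a list of 2 entries, a list of its own where there are three numbers: the shift along the tool's x, y, z in cm, then the turn, a rotation vector about the tool's x, y, z in degrees. In form: [[[dx, dy, dz], [ax, ay, az]], ...]. A call has exactly 10 rows; each row is the pose to reach, as a shift and turn from the pose commanded when the call began, along the tool's axes at that moment; what a row does not reach only later rows make up. A row lasts 1/8 s, in which the tool goes at most 62.5 mm and 10.7 degrees, less where a joint would pass 70% of its speed; a pose out of reach is approached as far as the arm can. A call with a gripper value outside its range is refused whole. OPENING is the finger opening in cm, from 0 to 9.3, set as the call begins (- or left out, the last holds). The fingers move at their own pace and stop on an object; FORCE is the grip in N (left out, the last holds). Time passes only in rows, so rows that repeat a pose let the fingers close, or fill a call up. It gives the time, the measured TCP pose, the force and the opening at its end, in the units of the state.
- r.read_state(): the state, without advancing time (a new reading comes with each control period).
- eyes.get_image(name): name is "side" or "top"; returns a dict with "frame" (400x640x3 uint8, red, green, blue), "fx", "fy", "cx", "cy" (pixels), "cam_to_world" (4x4, takes a point from camera to world coordinates). Camera axes: x right, y up, looking along -z (the intrinsics and any distortion apply to the point x, -y, -z); pixel columns grow to the right and rows downward; lengths in m; the calibration is good to about 2 mm. A picture is of the moment at which its call begins. There is no depth.
- r.job_done(): hands the job in, once; it reports no verdict.
The state is a dict: "time": time; "qpos": joint angles; "joint_velocities": joint speeds; "effort": joint torques, N m; "position": TCP position; "eef_rot": TCP orientation; "force": force on the tool from outside, world axes, zero at the start; "wrist_torque": the same for the moment, N m; "gripper_width": finger opening in m.
Only numpy, scipy, OpenCV 4.12 (cv2) and the standard library are available. Lean on these libraries where they do the work, as an engineer would, in place of code of your own. Each camera call takes 0.05 s, during which the arm holds its last target.

## Working session

There is one attempt and no reset: what is moved stays moved. The work goes in short steps, Python scripts to look and compute and a shell command to move; the robot and the scene stay as the last step left them, time stands still between calls to the robot, and variables do not carry over. Pictures are saved under pics/ and viewed, and the job is handed in when it is done.

```bash
ls -la; mkdir -p pics
python3 - <<'E'
from station import r, eyes
import cv2
s=r.read_state(); print(s)
for n in("side","top"):
    i=eyes.get_image(n); print(n,{k:v for k,v in i.items() if k!="frame"})
    cv2.imwrite(f"pics/{n}0.png",i["frame"][:,:,::-1])
E
```

```text
total 12
drwxr-xr-x  3 agent agent 4096 Dec  6 16:35 .
drwxr-xr-x 23 root  root  4096 Dec  6 16:35 ..
drwxr-xr-x  2 agent agent 4096 Dec  6 16:35 pics
{'time': 0.0, 'qpos': array([ 1.30948539,  0.61588097, -0.0126303 ,  1.424922  ,  0.00812013,
        1.10336115, -0.04041178]), 'joint_velocities': array([-0.0013874 ,  0.00231813,  0.00146345, -0.00102014, -0.00043696,
        0.0002729 , -0.00013989]), 'effort': array([-4.25371518e-04, -4.58932114e+01,  2.08781320e-01, -1.65744764e+01,
       -6.11237157e-02,  2.04357156e-02,  2.33077617e-04]), 'position': array([ 0.1510542 , -0.63138788,  0.2174983 ]), 'eef_rot': array([[ 2.32731638e-01, -6.30908081e-04,  9.72540789e-01],
       [-9.72537727e-01,  2.44073031e-03,  2.32732489e-01],
       [-2.52054259e-03, -9.99996822e-01, -4.55467478e-05]]), 'force': array([0.05153478, 0.6557825 , 0.20456012]), 'wrist_torque': array([ 0.02202692,  0.01470962, -0.01761289]), 'gripper_width': 0.09301994004669986}
side {'fx': 372.5186157748655, 'fy': 372.5186157748655, 'cx': 310.64638358956125, 'cy': 204.84203534369558, 'cam_to_world': array([[ 0.96794669,  0.10054266, -0.23015296,  0.27580879],
       [-0.25024404,  0.46409217, -0.8497037 , -0.92043819],
       [ 0.02138072,  0.88006229,  0.47437668,  0.61191846],
       [ 0.        ,  0.        ,  0.        ,  1.        ]])}
top {'fx': 435.5922406792751, 'fy': 435.5922406792751, 'cx': 320.0185945938424, 'cy': 199.8243605663329, 'cam_to_world': array([[ 0.01246555,  0.98266014, -0.18499636,  0.30140011],
       [-0.99991776,  0.01169291, -0.00526693, -0.02956307],
       [-0.00301246,  0.1850468 ,  0.98272509,  1.18166705],
       [ 0.        ,  0.        ,  0.        ,  1.        ]])}
```

View pics/side0.png

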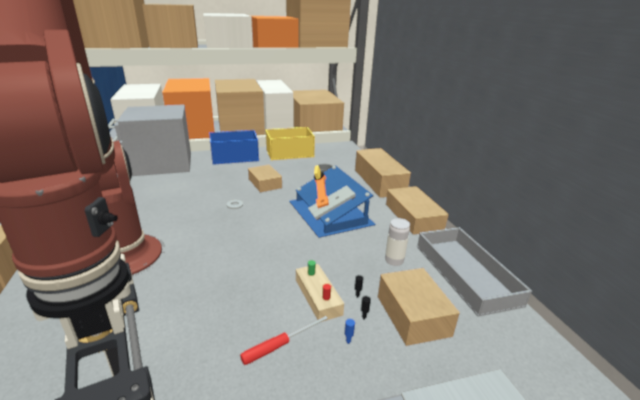

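View pics/top0.png

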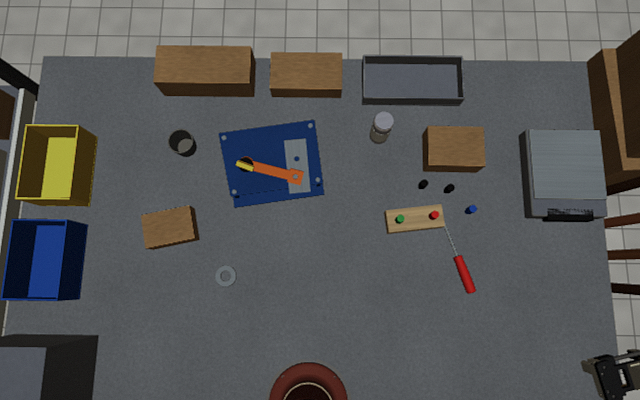

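Run:
```python
import cv2,numpy as np
a=cv2.imread("pics/top0.png");b=cv2.imread("pics/side0.png")
def c(im,x,y,w,h,k): return cv2.resize(im[y:y+h,x:x+w],None,fx=k,fy=k,interpolation=cv2.INTER_CUBIC)
cv2.imwrite("pics/jig_top.png",c(a,215,110,115,100,6.9))
cv2.imwrite("pics/jig_side.png",c(b,280,155,100,85,7))
cv2.imwrite("pics/stand_top.png",c(a,375,170,110,70,7))
cv2.imwrite("pics/stand_side.png",c(b,285,250,90,95,6))
```

```text
(no output)
```

View pics/jig_top.png

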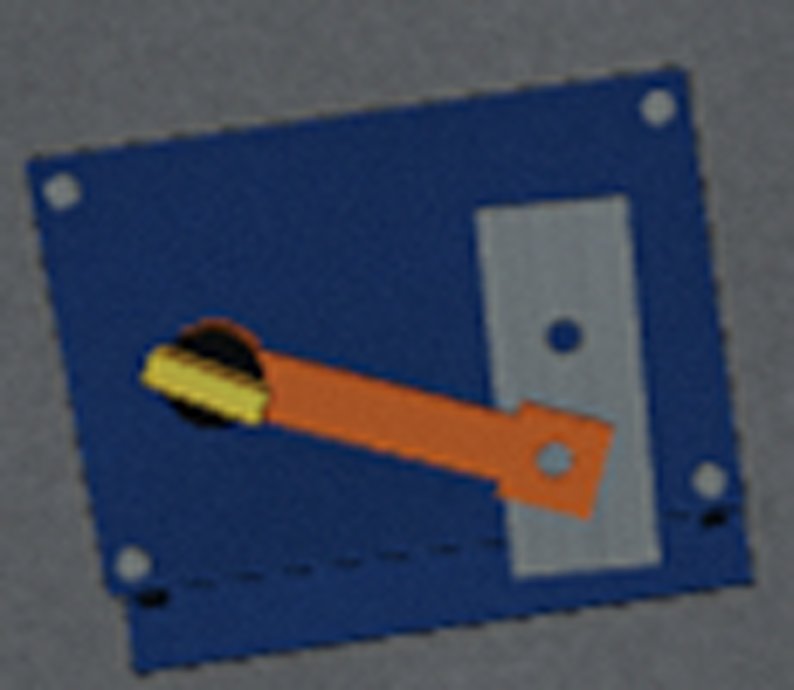

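View pics/stand_top.png

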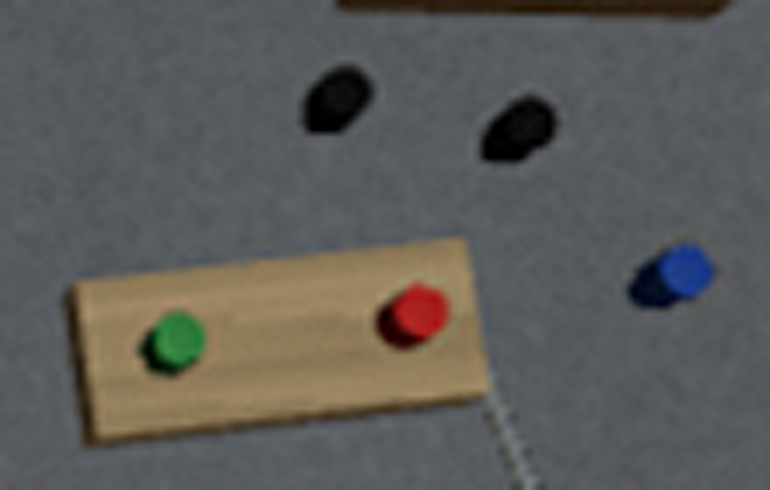

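View pics/jig_side.png

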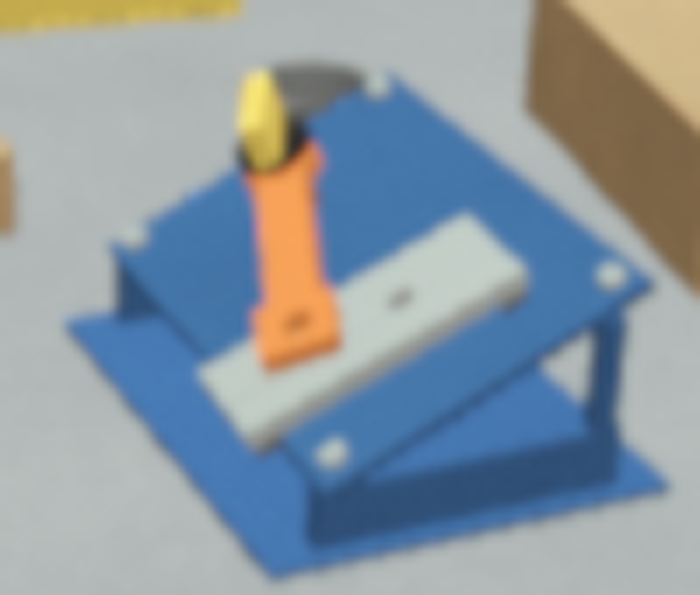

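View pics/stand_side.png

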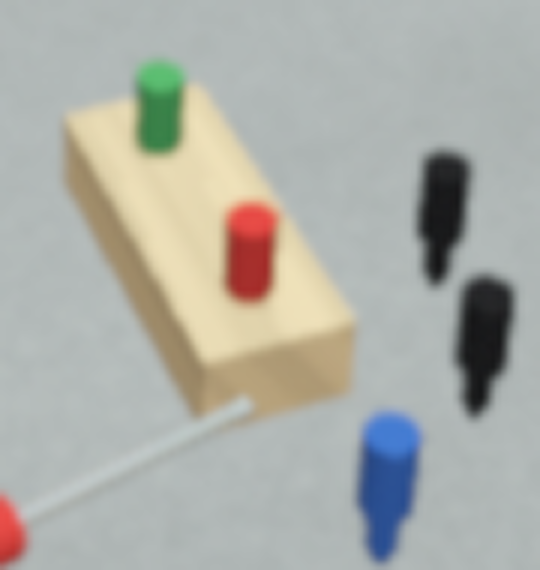

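```bash
cat > h.py <<'E'
import numpy as np,cv2
from station import r,eyes
from scipy.optimize import least_squares
from scipy.spatial.transform import Rotation as R
C={}
C["side"]=dict(f=372.5186157748655,c=(310.64638358956125,204.84203534369558),T=np.array([[ 0.96794669,  0.10054266, -0.23015296,  0.27580879],[-0.25024404,  0.46409217, -0.8497037 , -0.92043819],[ 0.02138072,  0.88006229,  0.47437668,  0.61191846],[0,0,0,1]]))
C["top"]=dict(f=435.5922406792751,c=(320.0185945938424,199.8243605663329),T=np.array([[ 0.01246555,  0.98266014, -0.18499636,  0.30140011],[-0.99991776,  0.01169291, -0.00526693, -0.02956307],[-0.00301246,  0.1850468 ,  0.98272509,  1.18166705],[0,0,0,1]]))
def proj(n,P):
    c=C[n];T=c["T"];p=(np.asarray(P)-T[:3,3])@T[:3,:3]
    return np.stack([c["c"][0]+c["f"]*p[...,0]/-p[...,2],c["c"][1]-c["f"]*p[...,1]/-p[...,2]],-1)
def ray(n,uv,z):
    c=C[n];T=c["T"];d=T[:3,:3]@np.array([(uv[0]-c["c"][0])/c["f"],-(uv[1]-c["c"][1])/c["f"],-1])
    return T[:3,3]+d*(z-T[2,3])/d[2]
def both(uvt,uvs):
    f=lambda P:np.r_[proj("top",P)-uvt,proj("side",P)-uvs]
    s=least_squares(f,[.5,0,.1]);return s.x,s.fun
def deck(j):
    # j=(x,y,yaw): world pose of deck frame ; returns origin, R
    Rz=R.from_euler("z",j[2]).as_matrix();Ry=R.from_euler("y",-25,degrees=True).as_matrix()
    return np.array([j[0],j[1],.078]),Rz@Ry
E
cat > fit.py <<'E'
from h import *
def up(x0,y0,k,L): return (np.array(L)+.5)/k-.5+[x0,y0]
tj=lambda *L:up(215,110,6.9,L); sj=lambda *L:up(280,155,7,L)
obs=[] # (cam, pix, deckpt fn)
def D(*p): return lambda j,q,k:np.array(p)/1e3
def E(j,q,k): return np.array([130*np.sin(q),65-130*np.cos(q),29.5])/1e3
def K(j,q,k): return np.array([130*np.sin(k),65-130*np.cos(k),18])/1e3
obs=[("top",tj([28,158])[0],D(85,125,0)),("top",tj([688,68])[0],D(85,-125,0)),
("top",tj([555,460])[0],E),("top",tj([563,336])[0],K),
("side",sj([112,247])[0],D(-85,125,0)),("side",sj([393,72])[0],D(85,125,0)),("side",sj([652,285])[0],D(85,-125,0)),("side",sj([320,490])[0],D(-85,-125,0)),
("side",sj([297,322])[0],E),("side",sj([400,297])[0],K),
]
def f(v):
    o,Rm=deck(v[:3]);out=[]
    for c,uv,fn in obs: out.append(proj(c,o+Rm@fn(v[:3],v[3],v[4]))-uv+ (v[5:7] if c=="side" else v[7:9]))
    return np.r_[np.ravel(out),v[5:]*.7]
s=least_squares(f,[.58,.07,0.1,-.3,0,0,0,0,0])
print(s.x.round(4));print(s.fun[:-4].reshape(-1,2).round(2))
o,Rm=deck(s.x[:3]);print(Rm.round(4).tolist())
for n,p in (("pivot",[0,65,38]),("eye",E(0,s.x[3],0)*1e3),("key",K(0,0,s.x[4])*1e3)):print(n,(o+Rm@(np.array(p)/1e3)).round(4))
ts=lambda *L:up(375,170,7,L); ss=lambda *L:up(285,250,6,L)
for n,a,b in (("green top",[180,336],[161,77]),("red top",[420,312],[253,219])):print(n,both(ts(a)[0],ss(b)[0]))
print("stand rays z=.036",[ray("top",ts(p)[0],.036).round(4).tolist() for p in([73,283],[465,240],[490,390],[92,440])])
print(ray("top",ts([180,336])[0],.07),ray("side",ss([161,77])[0],.07))
print("jig base near corners",ray("top",tj([135,672])[0],.006),ray("top",tj([752,583])[0],.006))
E
python3 fit.py
```

```text
[ 0.6194  0.1056  0.1472 -0.3907 -0.0398  0.4581 -0.1706  0.1547  0.3928]
[[-0.4  -0.27]
 [ 0.3   0.28]
 [-0.09 -0.09]
 [ 0.12 -0.12]
 [-0.58 -0.1 ]
 [ 0.15 -0.1 ]
 [ 0.21 -0.59]
 [-0.08  0.28]
 [-0.    0.23]
 [ 0.07  0.37]]
[[0.8965, -0.1467, -0.418], [0.133, 0.9892, -0.062], [0.4226, 0.0, 0.9063]]
pivot [0.594  0.1675 0.1124]
eye [0.5708 0.0426 0.0838]
key [0.6167 0.0396 0.0921]
green top (array([ 0.46727382, -0.23093808,  0.07058384]), array([ 0.04285601, -0.28493619, -0.26173778,  0.04916796]))
red top (array([ 0.47823422, -0.31978339,  0.07006153]), array([ 0.10324885, -0.62381265, -0.52512486,  0.10583586]))
stand rays z=.036 [[0.4916, -0.1968, 0.036], [0.51, -0.3465, 0.036], [0.4525, -0.3537, 0.036], [0.4317, -0.2031, 0.036]]
[ 0.46661819 -0.23091755  0.07      ] [ 0.46813714 -0.23014782  0.07      ]
jig base near corners [0.50001626 0.21175822 0.006     ] [ 0.53896712 -0.03280504  0.006     ]
```

Candidates for the pin in the top view are green head (400,218), red (434,215), black (423,184) and (449,188), and blue (472,209). Only the first has a green head in the stand, and both enlarged crops confirm it. The green–red spacing measures 89.5 mm against 90 mm. The jig fit residuals are below 0.6 px, with brace at about -0.39 and keeper at about -0.04.

```bash
cat >> h.py <<'E'
J=(.6194,.1056,.1472)
def toolR(psi=0):  # tool pointing along -deck z, turned clockwise by psi about tool y
    o,Rm=deck(J);return np.stack([Rm[:,0],-Rm[:,2],Rm[:,1]],1)@R.from_euler("y",psi).as_matrix()
def downR(yaw): 
    c,s=np.cos(yaw),np.sin(yaw);return np.array([[c,0,-s],[s,0,c],[0,-1,0.]])
def D2W(p): o,Rm=deck(J);return o+Rm@(np.array(p)/1e3)
def W2D(P): o,Rm=deck(J);return 1e3*Rm.T@(np.asarray(P)-o)
def goto(p,Rt):
    s=r.read_state();R0=s["eef_rot"]
    print("t",round(s["time"],2),"shift cm",(100*R0.T@(np.array(p)-s["position"])).round(2),"turn",np.degrees(R.from_matrix(R0.T@Rt).as_rotvec()).round(2))
E
python3 - <<'E'
from h import *
goto([.4673,-.2309,.13],downR(.147)); goto([.4673,-.2309,.041],downR(.147))
E
```

```text
t 0.1 shift cm [-31.58   8.83  40.08] turn [ -0.09 -84.97  -0.11]
t 0.1 shift cm [-31.56  17.73  40.08] turn [ -0.09 -84.97  -0.11]
```

```bash
python3 -m handwheel '[[[-3.2,0.9,4],[0,-8.5,0]],[[-6.4,1.8,8],[0,-17,0]],[[-9.6,2.7,12],[0,-25.5,0]],[[-12.8,3.6,16],[0,-34,0]],[[-16,4.5,20],[0,-42.5,0]],[[-19.2,5.4,24],[0,-51,0]],[[-22.4,6.3,28],[0,-59.5,0]],[[-25.6,7.2,32],[0,-68,0]],[[-28.8,8.1,36],[0,-76.5,0]],[[-31.6,8.8,40.1],[0,-85,0]]]' 5
python3 - <<'E'
from h import *
goto([.4673,-.2309,.13],downR(.147)); goto([.4673,-.2309,.041],downR(.147))
E
```

```text
time: 1.35
position: [0.4681, -0.23, 0.1301]
eef_rot: [[0.988, -0.001, -0.152], [0.152, 0.0, 0.988], [-0.001, -1.0, 0.0]]
force: [0.2, -0.2, -0.2]
gripper_width: 0.0501
t 1.35 shift cm [-0.09  0.01 -0.07] turn [-0.02  0.32 -0.05]
t 1.35 shift cm [-0.08  8.91 -0.08] turn [-0.02  0.32 -0.05]
```

```bash
python3 -m handwheel '[[[0,2,-0.1],[0,0,0]],[[-0.1,4,-0.1],[0,0,0]],[[-0.1,6,-0.1],[0,0,0]],[[-0.1,7,-0.1],[0,0,0]],[[-0.1,8,-0.1],[0,0,0]],[[-0.1,8.5,-0.1],[0,0,0]],[[-0.1,8.9,-0.1],[0,0,0]],[[-0.1,8.9,-0.1],[0,0,0]],[[-0.1,8.9,-0.1],[0,0,0]],[[-0.1,8.9,-0.1],[0,0,0]]]'
python3 - <<'E'
from h import *
for n in("side","top"):
    i=eyes.get_image(n)["frame"][:,:,::-1]
    x,y=(270,220) if n=="side" else (360,170)
    cv2.imwrite(f"pics/g1{n}.png",cv2.resize(i[y:y+100,x:x+110],None,fx=5,fy=5,interpolation=cv2.INTER_CUBIC))
a,b=[cv2.imread(f"pics/g1{n}.png") for n in("side","top")]
cv2.imwrite("pics/g1.png",cv2.resize(np.vstack([a,b]),None,fx=.6,fy=.6))
E
```

```text
time: 2.6
position: [0.4671, -0.2328, 0.042]
eef_rot: [[0.989, 0.001, -0.147], [0.147, -0.0, 0.989], [0.001, -1.0, -0.0]]
force: [1.1, -0.1, -0.5]
gripper_width: 0.0502
```

View pics/g1.png

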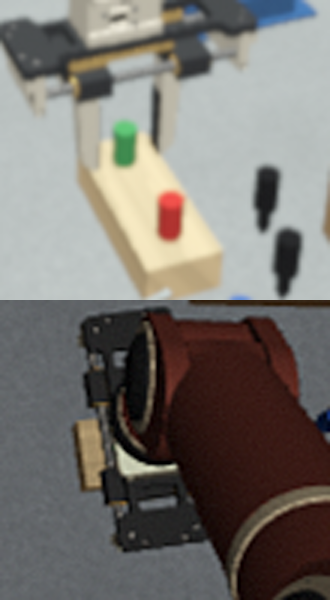

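Side view: the fingers straddle the green head (125,145 in the crop), and the red pin is clear. I'll nudge 2 mm along tool z and close.

```bash
python3 -m handwheel '[[[0,0,0.2],[0,0,0]],[[0,0,0.2],[0,0,0]],[[0,0,0.2],[0,0,0]],[[0,0,0.2],[0,0,0]],[[0,0,0.2],[0,0,0]],[[0,0,0.2],[0,0,0]],[[0,0,0.2],[0,0,0]],[[0,-0.5,0.2],[0,0,0]],[[0,-2,0.2],[0,0,0]],[[0,-4,0.2],[0,0,0]]]' 0 40
python3 - <<'E'
from h import *
q=-.3907
# hover: tip 20 mm above the eye mouth; TCP at pin z=+5
e=[130*np.sin(q),65-130*np.cos(q),29.5]
print(e)
goto(D2W([e[0],e[1],29.5+26+20+5]),toolR())
goto(np.array([.4673,-.2309,.2]),downR(.147))
E
```

```text
time: 3.95
position: [0.4664, -0.2306, 0.0826]
eef_rot: [[0.989, -0.0, -0.147], [0.147, 0.0, 0.989], [-0.0, -1.0, 0.0]]
force: [0.6, -0.6, -0.2]
gripper_width: 0.0189
[np.float64(-49.50864857458386), np.float64(-55.20355118014757), 29.5]
t 3.95 shift cm [12.19 -4.74 25.48] turn [-2.000e-02  2.000e-02 -2.502e+01]
t 3.95 shift cm [  0.08 -11.74  -0.04] turn [-0.02  0.04 -0.02]
```

```bash
python3 -m handwheel '[[[0,-4,0],[0,0,0]],[[1,-6,2],[0,0,-3]],[[3,-8,5],[0,0,-6]],[[5,-8,9],[0,0,-10]],[[7,-8,13],[0,0,-14]],[[9,-8,17],[0,0,-18]],[[11,-7.5,21],[0,0,-22]],[[12,-7,24],[0,0,-25]],[[12.2,-6,25.5],[0,0,-25]],[[12.2,-5,25.5],[0,0,-25]]]'
python3 - <<'E'
from h import *
q=-.3907
e=[130*np.sin(q),65-130*np.cos(q),29.5]
goto(D2W([e[0],e[1],29.5+26+20+5]),toolR())
for n in("side","top"):
    i=eyes.get_image(n)["frame"][:,:,::-1]
    x,y=(270,120) if n=="side" else (215,100)
    cv2.imwrite(f"pics/h1{n}.png",cv2.resize(i[y:y+120,x:x+120],None,fx=5,fy=5,interpolation=cv2.INTER_CUBIC))
E
```

```text
time: 5.2
position: [0.5499, 0.0414, 0.1324]
eef_rot: [[0.895, 0.419, -0.151], [0.136, 0.064, 0.989], [0.424, -0.906, 0.0]]
force: [0.1, -0.0, -0.3]
gripper_width: 0.0194
t 5.2 shift cm [-0.17  0.18 -0.19] turn [-0.1   0.2   0.09]
```

View pics/h1side.png

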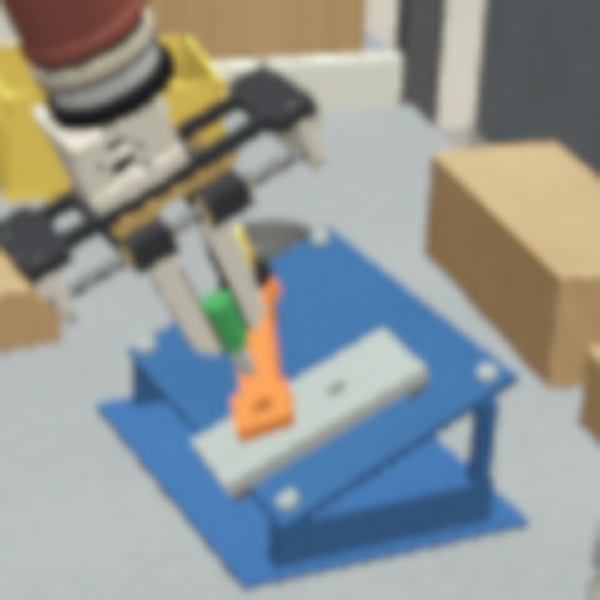

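View pics/h1top.png

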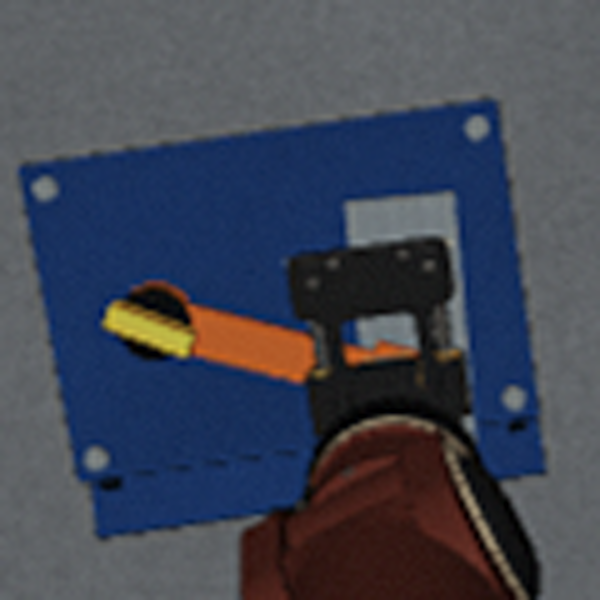

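Run:
```python
from h import *
s=r.read_state();p=s["position"];Y=s["eef_rot"][:,1]
for z in(34,0,-18,-26): print(z,((proj("side",p+Y*(5-z)/1e3)-[-.46,.17]-[270,120]+.5)*5-.5).round(1))
print("deck of tcp",W2D(p).round(1))
q=-.3907
print(((proj("side",D2W([130*np.sin(q),65-130*np.cos(q),29.5]))-[270,120]+.5)*5-.5).round(1))
```

```text
34 [213.6 304.7]
0 [234.6 348.4]
-18 [245.3 370.9]
-26 [250.1 380.8]
deck of tcp [-49.4 -55.7  81.6]
[259.7 406.8]
```

Run:
```python
from h import *
i=cv2.imread("pics/h1side.png")[260:460,180:340]
cv2.imwrite("pics/z.png",cv2.resize(i,None,fx=3.5,fy=3.5))
```

```text
(no output)
```

View pics/z.png

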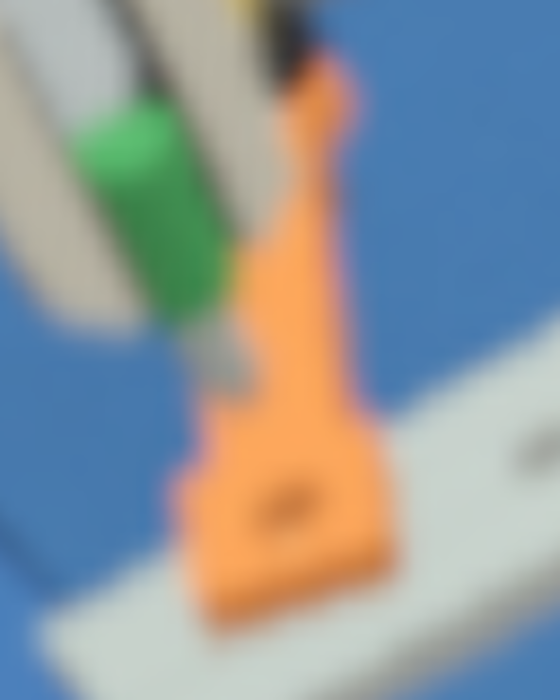

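Run:
```python
from h import *
q=-.3907
goto(D2W([130*np.sin(q),65-130*np.cos(q),56.5]),toolR())
```

```text
t 5.3 shift cm [-0.    2.51  0.06] turn [ 0.04  0.01 -0.11]
```

```bash
python3 -m handwheel '[[[0,0.5,0.05],[0,0,-0.1]],[[0,1,0.05],[0,0,-0.1]],[[0,1.4,0.05],[0,0,-0.1]],[[0,1.7,0.05],[0,0,-0.1]],[[0,1.9,0.05],[0,0,-0.1]],[[0,2.1,0.05],[0,0,-0.1]],[[0,2.3,0.05],[0,0,-0.1]],[[0,2.5,0.05],[0,0,-0.1]],[[0,2.5,0.05],[0,0,-0.1]],[[0,2.5,0.05],[0,0,-0.1]]]'
python3 - <<'E'
from h import *
s=r.read_state();print("deck tcp",W2D(s["position"]).round(2),"F deck",(deck(J)[1].T@s["force"]).round(2))
q=-.3907
goto(D2W([130*np.sin(q),65-130*np.cos(q),51]),toolR())
i=eyes.get_image("side")["frame"][:,:,::-1]
cv2.imwrite("pics/i1.png",cv2.resize(i[170:220,300:360],None,fx=10,fy=10,interpolation=cv2.INTER_CUBIC))
E
```

```text
time: 6.55
position: [0.561, 0.0415, 0.1108]
eef_rot: [[0.897, 0.416, -0.147], [0.133, 0.062, 0.989], [0.421, -0.907, 0.0]]
force: [-0.0, 0.1, 0.0]
gripper_width: 0.0198
deck tcp [-47.   -54.89  58.15] F deck [0.02 0.13 0.04]
t 6.55 shift cm [-0.25  0.72 -0.03] turn [-0.02  0.01 -0.1 ]
```

View pics/i1.png

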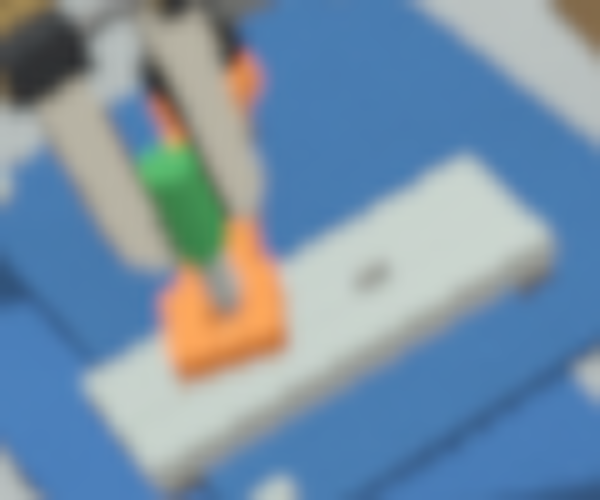

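The tip is at the eye mouth (228,300 in the crop) with no contact force. I'll correct x by -2.5 mm and go deeper.

```bash
python3 -m handwheel '[[[-0.2,0,0],[0,0,0]],[[-0.25,0.1,0],[0,0,0]],[[-0.25,0.2,0],[0,0,0]],[[-0.25,0.3,0],[0,0,0]],[[-0.25,0.4,0],[0,0,0]],[[-0.25,0.5,0],[0,0,0]],[[-0.25,0.6,0],[0,0,0]],[[-0.25,0.7,0],[0,0,0]],[[-0.25,0.7,0],[0,0,0]],[[-0.25,0.7,0],[0,0,0]]]'
python3 - <<'E'
from h import *
s=r.read_state();print("deck tcp",W2D(s["position"]).round(2),"F deck",(deck(J)[1].T@s["force"]).round(2))
q=-.3907
goto(D2W([130*np.sin(q),65-130*np.cos(q),51]),toolR())
E
```

```text
time: 7.85
position: [0.5618, 0.0414, 0.1044]
eef_rot: [[0.899, 0.414, -0.147], [0.133, 0.062, 0.989], [0.418, -0.908, 0.0]]
force: [-0.9, -0.6, 0.3]
gripper_width: 0.0194
deck tcp [-49.07 -55.03  51.97] F deck [-0.73 -0.46  0.68]
t 7.85 shift cm [-0.04  0.1  -0.02] turn [-0.02  0.01 -0.28]
```

```bash
python3 -m handwheel '[[[0.3,0.15,-0.1],[0,0,-0.3]],[[0.9,0.2,-0.35],[0,0,-0.3]],[[1.5,0.2,-0.53],[0,0,-0.3]],[[2.1,0.2,-0.69],[0,0,-0.3]],[[2.7,0.2,-0.81],[0,0,-0.3]],[[3.3,0.2,-0.89],[0,0,-0.3]],[[3.8,0.2,-0.95],[0,0,-0.3]],[[4.2,0.2,-0.98],[0,0,-0.3]],[[4.45,0.2,-0.99],[0,0,-0.3]],[[4.45,0.2,-0.99],[0,0,-0.3]]]'
cat >> h.py <<'E'
def st():
    s=r.read_state();print("t",round(s["time"],2),"deck tcp",W2D(s["position"]).round(2),"F deck",(deck(J)[1].T@s["force"]).round(2),"tq",(deck(J)[1].T@s["wrist_torque"]).round(3),"w",s["gripper_width"].round(4))
def shot(n,x,y,w,h,k,f):
    i=eyes.get_image(n)["frame"][:,:,::-1];cv2.imwrite("pics/"+f,cv2.resize(i[y:y+h,x:x+w],None,fx=k,fy=k,interpolation=cv2.INTER_CUBIC))
E
python3 - <<'E'
from h import *
st();k=-.0398
goto(D2W([130*np.sin(k),65-130*np.cos(k),48]),toolR())
shot("side",300,150,80,70,9,"d1.png")
print(proj("side",D2W([130*np.sin(k),65-130*np.cos(k),18])))
E
```

```text
time: 9.1
position: [0.6051, 0.0379, 0.1217]
eef_rot: [[0.896, 0.42, -0.147], [0.133, 0.063, 0.989], [0.424, -0.905, 0.001]]
force: [-0.9, 1.1, -0.0]
gripper_width: 0.0189Traceback (most recent call last):
  File "<stdin>", line 2, in <module>
  File "h.py", line 32, in st
    s=r.read_state();print("t",round(s["time"],2),"deck tcp",W2D(s["position"]).round(2),"F deck",(deck(J)[1].T@s["force"]).round(2),"tq",(deck(J)[1].T@s["wrist_torque"]).round(3),"w",s["gripper_width"].round(4))
                                                                                                                                                                                        ^^^^^^^^^^^^^^^^^^^^^^^^
AttributeError: 'float' object has no attribute 'round'
```

```bash
sed -i 's/s\["gripper_width"\].round(4)/round(s["gripper_width"],4)/' h.py
python3 - <<'E'
from h import *
st();k=-.0398
goto(D2W([130*np.sin(k),65-130*np.cos(k),48]),toolR())
shot("side",300,150,80,70,9,"d1.png")
shot("top",215,100,120,120,5,"d1t.png")
E
```

```text
t 9.1 deck tcp [ -3.38 -64.84  49.8 ] F deck [-0.66  1.2   0.26] tq [-0.021  0.61  -0.021] w 0.0189
t 9.1 shift cm [-0.18  0.18 -0.01] turn [-0.04  0.01  0.12]
```

View pics/d1.png

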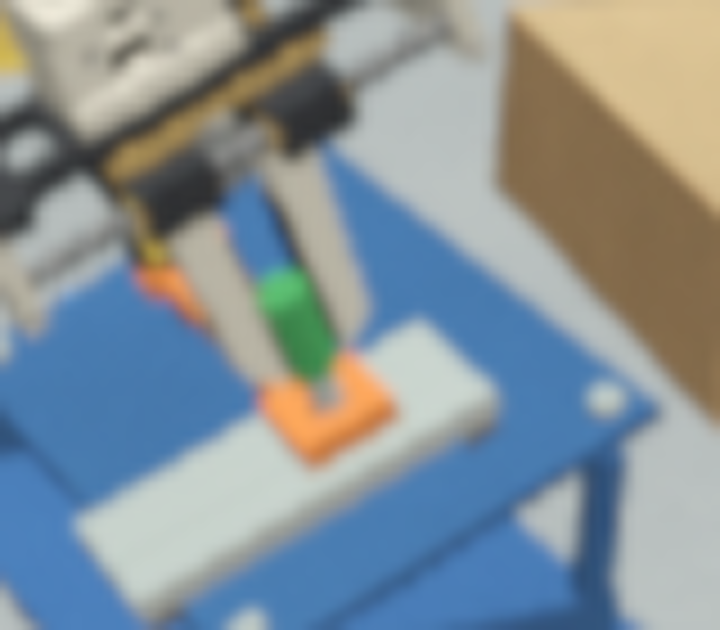

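View pics/d1t.png

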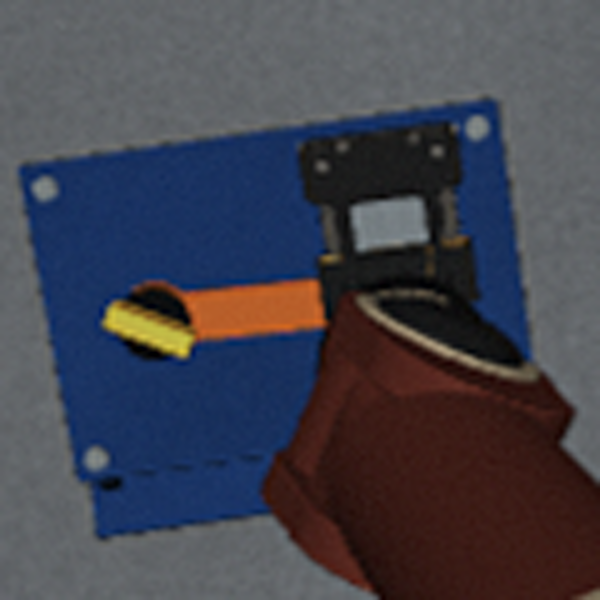

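```bash
python3 -m handwheel '[[[-0.1,0,0],[0,0,0]],[[-0.17,0,0],[0,0,0]],[[-0.17,0.1,0],[0,0,0]],[[-0.17,0.2,0],[0,0,0]],[[-0.17,0.3,0],[0,0,0]],[[-0.17,0.4,0],[0,0,0]],[[-0.17,0.5,0],[0,0,0]],[[-0.17,0.5,0],[0,0,0]],[[-0.17,0.5,0],[0,0,0]],[[-0.17,0.5,0],[0,0,0]]]'
python3 - <<'E'
from h import *
st()
E
```

```text
time: 10.45
position: [0.6054, 0.038, 0.1164]
eef_rot: [[0.896, 0.419, -0.147], [0.133, 0.063, 0.989], [0.424, -0.906, 0.001]]
force: [-0.1, 0.1, 0.3]
gripper_width: 0.0193
t 10.45 deck tcp [ -5.34 -64.77  44.86] F deck [0.04 0.11 0.26] tq [-0.036  0.332  0.045] w 0.0193
```

No contact force with the tip about 4 mm below the keeper face, so it has found the hole. Pushing home.

```bash
python3 -m handwheel '[[[0,0.2,0],[0,0,0]],[[0,0.35,0],[0,0,0]],[[0,0.5,0],[0,0,0]],[[0,0.6,0],[0,0,0]],[[0,0.7,0],[0,0,0]],[[0,0.8,0],[0,0,0]],[[0,0.9,0],[0,0,0]],[[0,1.0,0],[0,0,0]],[[0,1.0,0],[0,0,0]],[[0,1.0,0],[0,0,0]]]'
python3 - <<'E'
from h import *
st()
E
```

```text
time: 11.7
position: [0.6094, 0.0386, 0.1073]
eef_rot: [[0.896, 0.419, -0.147], [0.133, 0.063, 0.989], [0.424, -0.906, 0.0]]
force: [-2.1, -0.2, 2.2]
gripper_width: 0.0192
t 11.7 deck tcp [ -5.51 -64.82  34.95] F deck [-1.02  0.15  2.87] tq [-0.072  0.621  0.023] w 0.0192
```

```bash
python3 -m handwheel '[[[0,0.1,0],[0,0,0]],[[0,0.2,0],[0,0,0]],[[0,0.3,0],[0,0,0]],[[0,0.35,0],[0,0,0]],[[0,0.35,0],[0,0,0]],[[0,0.35,0],[0,0,0]],[[0,0.35,0],[0,0,0]],[[0,0.35,0],[0,0,0]],[[0,0.35,0],[0,0,0]],[[0,0.35,0],[0,0,0]]]'
python3 - <<'E'
from h import *
st()
shot("side",300,150,80,70,9,"e1.png")
E
```

```text
time: 12.95
position: [0.6098, 0.0386, 0.1067]
eef_rot: [[0.895, 0.421, -0.147], [0.134, 0.061, 0.989], [0.426, -0.905, -0.002]]
force: [-17.1, -2.2, 25.3]
gripper_width: 0.0193
t 12.95 deck tcp [ -5.41 -64.81  34.22] F deck [-4.91  0.34 30.23] tq [-0.123  1.609  0.051] w 0.0193
```

View pics/e1.png

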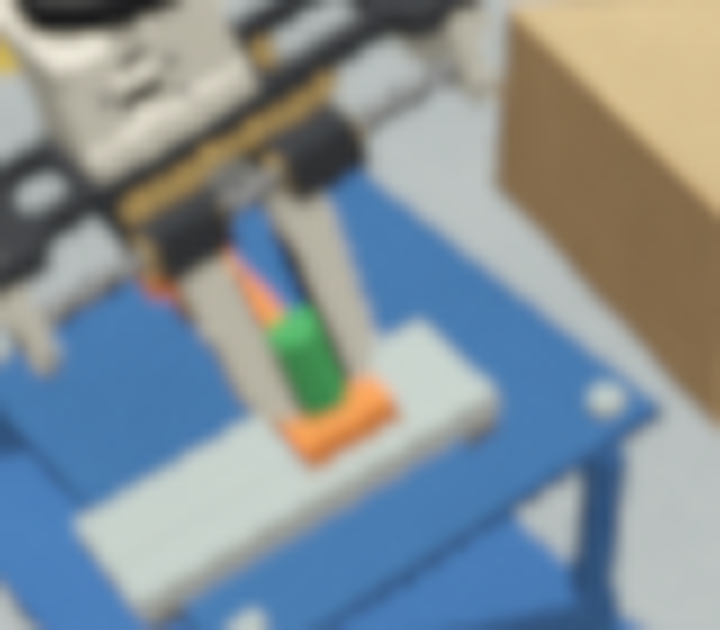

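The head is seated: 30 N reaction at TCP z 34.2 mm, and the green head meets the orange eye at (315,410). Releasing and retreating.

```bash
python3 -m handwheel '[[[0,-0.2,0],[0,0,0]],[[0,-0.2,0],[0,0,0]],[[0,-0.2,0],[0,0,0]],[[0,-0.3,0],[0,0,0]],[[0,-0.5,0],[0,0,0]],[[0,-1.5,0],[0,0,0]],[[0,-3,0],[0,0,0]],[[0,-5,0],[0,0,0]],[[0,-6.5,0],[0,0,0]],[[0,-8,0],[0,0,0]]]' 5
python3 - <<'E'
from h import *
st()
shot("side",290,130,90,90,8,"f1.png")
shot("top",215,100,120,120,5,"f1t.png")
E
```

```text
time: 14.25
position: [0.5771, 0.0337, 0.1771]
eef_rot: [[0.896, 0.419, -0.147], [0.133, 0.063, 0.989], [0.424, -0.906, 0.0]]
force: [-0.4, -0.4, 0.7]
gripper_width: 0.0497
t 14.25 deck tcp [ -5.57 -64.88 111.91] F deck [-0.09 -0.31  0.85] tq [-0.027  0.344  0.021] w 0.0497
```

View pics/f1.png

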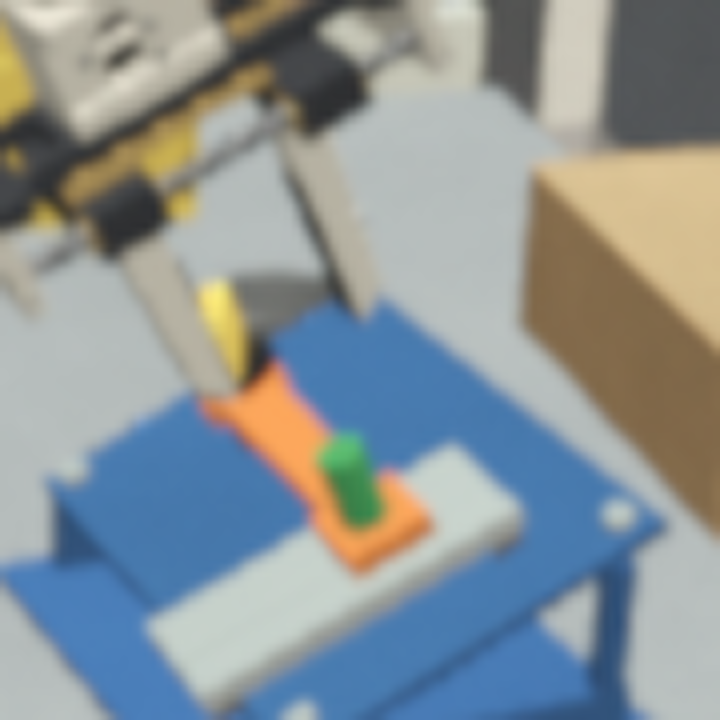

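View pics/f1t.png

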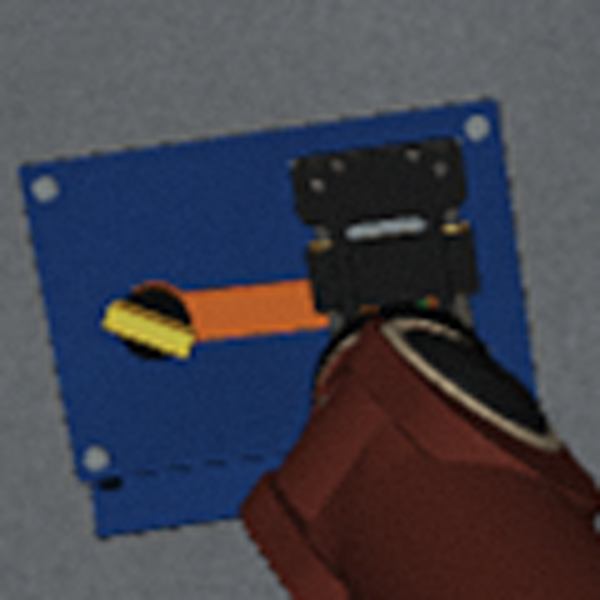

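Run:
```python
from h import *
from itertools import product
im={n:cv2.imread(f"pics/{n}0.png") for n in("top","side")}
off={"top":np.array([.155,.39]),"side":np.array([.458,-.17])}
K=8;box={"top":(230,145,40,40),"side":(300,150,40,40)}
def hull(n,th,d):
    c,s=np.cos(th),np.sin(th);P=[]
    for a,b,h in product((-22,22),(-6,6),(38,64)):P.append(D2W([a*c-b*s,65+a*s+b*c,h]))
    x,y,w,h=box[n];uv=(proj(n,np.array(P))+off[n]+d-[x,y]+.5)*K-.5
    m=np.zeros((h*K,w*K),np.uint8);cv2.fillConvexPoly(m,cv2.convexHull(uv.astype(np.float32)).round().astype(int),1);return m
for n in im:
    x,y,w,h=box[n];I=cv2.resize(im[n][y:y+h,x:x+w],None,fx=K,fy=K,interpolation=cv2.INTER_CUBIC)
    hsv=cv2.cvtColor(I,cv2.COLOR_BGR2HSV)
    M=((hsv[...,0]>21)&(hsv[...,0]<36)&(hsv[...,1]>90)&(hsv[...,2]>50)).astype(np.uint8)
    if n=="side": M[:,:]=M
    best=[]
    for th in np.arange(0,np.pi,.03):
        for dx in np.arange(-1,1.1,.25):
            for dy in np.arange(-1,1.1,.25):
                H=hull(n,th,[dx,dy]);best.append(((H&M).sum()/(H|M).sum(),th,dx,dy))
    best.sort(reverse=True);print(n,M.sum()/64,np.round(best[:6],3).tolist())
    H=hull(n,*[best[0][1],list(best[0][2:])]);I2=I.copy();cs,_=cv2.findContours(H,0,2);cv2.drawContours(I2,cs,-1,(255,0,255),1)
    cv2.imwrite(f"pics/bar{n}.png",np.hstack([I2,cv2.cvtColor(M*255,cv2.COLOR_GRAY2BGR)]))
```

```text
top 94.375 [[0.756, 1.05, -0.25, 0.75], [0.755, 1.17, -0.5, 1.0], [0.754, 1.17, -0.25, 1.0], [0.754, 1.05, -0.25, 1.0], [0.754, 1.08, -0.25, 0.75], [0.753, 1.05, -0.5, 1.0]]
side 179.390625 [[0.376, 1.05, 0.0, 0.0], [0.375, 1.05, 0.0, 0.25], [0.374, 1.02, 0.0, 0.0], [0.374, 1.02, 0.0, 0.25], [0.374, 1.05, 0.0, -0.25], [0.372, 0.99, 0.0, 0.0]]
```

View pics/bartop.png

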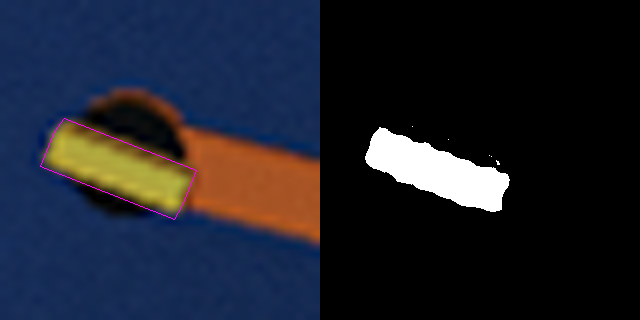

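View pics/barside.png

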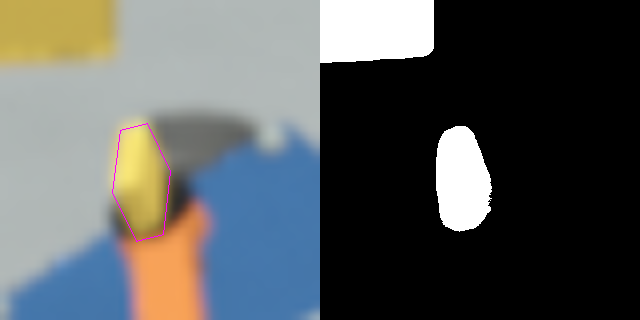

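Run:
```python
from h import *
print(r.read_state()["qpos"].round(3))
goto(D2W([0,65,85]),toolR(.49));goto(D2W([0,65,41]),toolR(.49))
```

```text
[ 0.405  0.481 -0.685  2.069  0.938  0.374 -0.84 ]
t 14.35 shift cm [ 0.46  2.75 12.99] turn [-0.08 28.08  0.2 ]
t 14.35 shift cm [ 0.45  7.15 12.99] turn [-0.08 28.08  0.2 ]
```

```bash
python3 -m handwheel '[[[0,0,1.5],[0,3,0]],[[0.1,0,3.5],[0,7,0]],[[0.2,0.2,5.5],[0,12,0]],[[0.3,0.5,7.5],[0,16,0]],[[0.4,1,9.5],[0,20,0]],[[0.4,1.5,11],[0,24,0]],[[0.4,2,12.3],[0,26,0]],[[0.45,2.5,13],[0,28,0]],[[0.45,2.7,13],[0,28,0.2]],[[0.45,2.7,13],[0,28,0.2]]]' 4
python3 - <<'E'
from h import *
st();print(r.read_state()["qpos"].round(3))
goto(D2W([0,65,41]),toolR(.49))
shot("side",280,110,90,90,8,"k1.png")
E
```

```text
time: 15.6
position: [0.5737, 0.1641, 0.1536]
eef_rot: [[0.862, 0.416, 0.291], [-0.347, 0.062, 0.936], [0.371, -0.907, 0.198]]
force: [0.3, -0.9, 0.5]
gripper_width: 0.0402
t 15.6 deck tcp [-1.23 64.6  84.01] F deck [ 0.3  -0.96  0.36] tq [-0.069  0.301  0.017] w 0.0402
[-0.098  0.492 -0.376  2.049  0.968  0.339 -1.616]
t 15.6 shift cm [0.1 4.3 0.1] turn [ 0.03  0.09 -0.15]
```

View pics/k1.png

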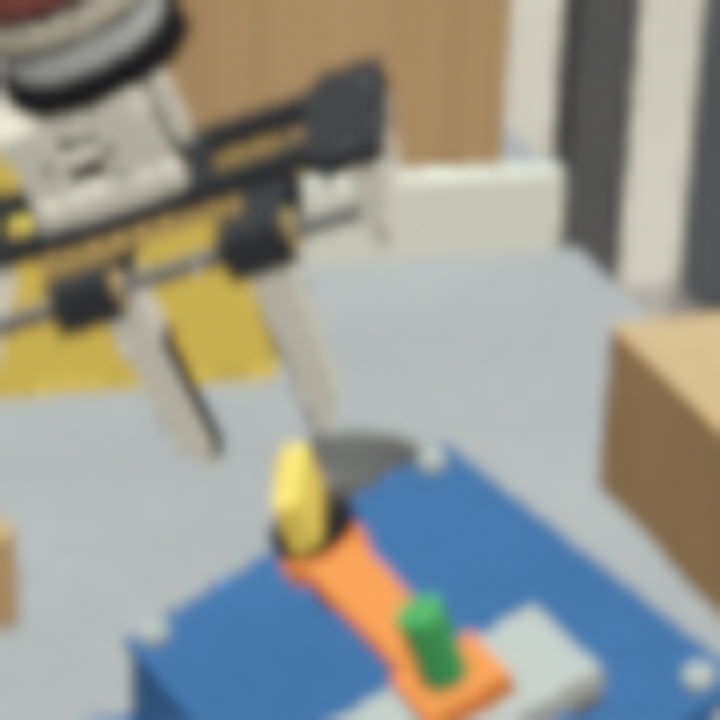

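The q7 value of -1.62 leaves little clockwise range, so I'll use the opposite grasp by turning the tool -180° first.

```bash
python3 -m handwheel '[[[0,-0.5,0],[0,-9,0]],[[0,-1,0],[0,-18,0]],[[0,-1,0],[0,-27,0]],[[0,-1,0],[0,-36,0]],[[0,-1,0],[0,-45,0]],[[0,-1,0],[0,-54,0]],[[0,-1,0],[0,-63,0]],[[0,-1,0],[0,-72,0]],[[0,-1,0],[0,-81,0]],[[0,-1,0],[0,-90,0]]]' 4
python3 - <<'E'
from h import *
st();print(r.read_state()["qpos"].round(3))
goto(D2W([0,65,85]),toolR(.49-np.pi))
E
```

```text
time: 16.9
position: [0.5697, 0.1631, 0.1633]
eef_rot: [[0.287, 0.417, -0.862], [0.937, 0.062, 0.343], [0.197, -0.907, -0.373]]
force: [-0.4, -0.6, -0.4]
gripper_width: 0.0401
t 16.9 deck tcp [-0.85 64.21 94.49] F deck [-0.57 -0.51 -0.2 ] tq [ 0.032  0.279 -0.033] w 0.0401
[ 0.161  0.551 -0.768  2.043  1.183  0.538 -0.224]
t 16.9 shift cm [ 0.11  0.95 -0.04] turn [-8.000e-02 -8.966e+01  7.000e-02]
```

```bash
python3 -m handwheel '[[[0,0,0],[0,-9,0]],[[0,0,0],[0,-18,0]],[[0,0,0],[0,-27,0]],[[0,0,0],[0,-36,0]],[[0,0,0],[0,-45,0]],[[0,0,0],[0,-54,0]],[[0,0,0],[0,-63,0]],[[0.1,0.3,0],[0,-72,0]],[[0.1,0.6,0],[0,-81,0]],[[0.1,1,0],[0,-90,0]]]' 4
python3 - <<'E'
from h import *
st();print(r.read_state()["qpos"].round(3))
goto(D2W([0,65,41]),toolR(.49-np.pi))
E
```

```text
time: 18.15
position: [0.5743, 0.1646, 0.1543]
eef_rot: [[-0.862, 0.417, -0.288], [0.343, 0.062, -0.937], [-0.373, -0.907, -0.196]]
force: [0.3, -0.7, 0.2]
gripper_width: 0.0397
t 18.15 deck tcp [-0.35 64.97 84.35] F deck [ 0.23 -0.7   0.09] tq [ 0.114  0.292 -0.013] w 0.0397
[ 0.282  0.658 -0.996  2.037  1.326  0.699  1.24 ]
t 18.15 shift cm [-0.04  4.33 -0.02] turn [-0.02  0.33  0.09]
```

```bash
python3 -m handwheel '[[[0,0.7,0],[0,0,0]],[[0,1.4,0],[0,0.3,0]],[[0,2.1,0],[0,0.3,0]],[[0,2.7,0],[0,0.3,0]],[[0,3.2,0],[0,0.3,0]],[[0,3.6,0],[0,0.3,0]],[[0,4.0,0],[0,0.3,0]],[[0,4.2,0],[0,0.3,0]],[[0,4.2,0],[0,0.3,0]],[[0,4.2,0],[0,0.3,0]]]' 4
python3 - <<'E'
from h import *
st()
goto(D2W([0,65,40.5]),toolR(.49-np.pi))
shot("side",280,130,80,80,8,"k2.png")
E
```

```text
time: 19.4
position: [0.5915, 0.1684, 0.1163]
eef_rot: [[-0.86, 0.416, -0.295], [0.351, 0.063, -0.934], [-0.37, -0.907, -0.201]]
force: [0.1, -0.1, -1.0]
gripper_width: 0.0401
t 19.4 deck tcp [-0.51 66.19 42.54] F deck [-0.32 -0.15 -0.91] tq [ 0.1    0.308 -0.052] w 0.0401
t 19.4 shift cm [-0.1   0.2   0.08] turn [ 0.04 -0.2   0.12]
```

View pics/k2.png

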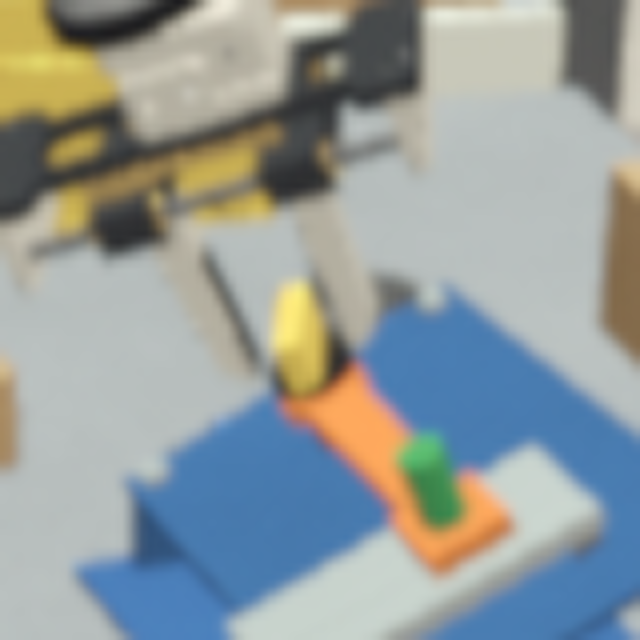

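Fingers straddle the yellow bar (300,340) and the pin is still seated (435,480). Closing.

```bash
python3 -m handwheel '[[[-0.1,0.1,0.1],[0,0,0]],[[-0.1,0.15,0.1],[0,0,0]],[[-0.1,0.15,0.1],[0,0,0]],[[-0.1,0.15,0.1],[0,0,0]],[[-0.1,0.15,0.1],[0,0,0]],[[-0.1,0.15,0.1],[0,0,0]],[[-0.1,0.15,0.1],[0,0,0]],[[-0.1,0.15,0.1],[0,0,0]],[[-0.1,0.15,0.1],[0,0,0]],[[-0.1,0.15,0.1],[0,0,0]]]' 0 60
python3 - <<'E'
from h import *
st();s=r.read_state();print("tool F",(s["eef_rot"].T@s["force"]).round(2),"tool T",(s["eef_rot"].T@s["wrist_torque"]).round(3))
goto(D2W([0,65,41]),toolR(.49-np.pi))
E
```

```text
time: 20.7
position: [0.5924, 0.1672, 0.1149]
eef_rot: [[-0.86, 0.416, -0.295], [0.351, 0.063, -0.934], [-0.37, -0.907, -0.201]]
force: [-0.6, 0.3, -0.9]
gripper_width: 0.0115
t 20.7 deck tcp [-0.38 64.89 40.94] F deck [-0.88  0.33 -0.6 ] tq [ 0.187  0.685 -0.043] w 0.0115
tool F [0.93 0.61 0.12] tool T [ 0.16   0.043 -0.691]
t 20.7 shift cm [-0.03 -0.01 -0.03] turn [ 0.03 -0.2   0.15]
```

```bash
python3 -m handwheel '[[[0,0,0],[0,3,0]],[[0,0,0],[0,7,0]],[[0,0,0],[0,11,0]],[[0,0,0],[0,15,0]],[[0,0,0],[0,19,0]],[[0,0,0],[0,23,0]],[[0,0,0],[0,26,0]],[[0,0,0],[0,28,0]],[[0,0,0],[0,28,0]],[[0,0,0],[0,28,0]]]'
cat >> h.py <<'E'
def kt():
    st();s=r.read_state();print("tool F",(s["eef_rot"].T@s["force"]).round(2),"tool T",(s["eef_rot"].T@s["wrist_torque"]).round(3))
    x=deck(J)[1].T@s["eef_rot"][:,0];print("psi",round(np.degrees(np.arctan2(-x[1],x[0])),2),"q",s["qpos"].round(2))
E
python3 -c "
from h import *
kt()"
```

```text
time: 21.95
position: [0.5929, 0.1669, 0.1151]
eef_rot: [[-0.62, 0.417, -0.665], [0.749, 0.063, -0.66], [-0.233, -0.907, -0.351]]
force: [0.4, 0.1, 0.7]
gripper_width: 0.0117
t 21.95 deck tcp [4.000e-02 6.452e+01 4.092e+01] F deck [0.72 0.04 0.48] tq [-0.022  0.362 -0.082] w 0.0117
tool F [-0.37 -0.48 -0.62] tool T [ 0.313  0.082 -0.183]
psi -123.71 q [ 0.22  0.72 -0.91  2.03  1.44  0.66  0.66]
```

```bash
python3 -m handwheel '[[[0,0,0],[0,2,0]],[[0,0,0],[0,4,0]],[[0,0,0],[0,6,0]],[[0,0,0],[0,8,0]],[[0,0,0],[0,9,0]],[[0,0,0],[0,9,0]],[[0,0,0],[0,9,0]],[[0,0,0],[0,9,0]],[[0,0,0],[0,9,0]],[[0,0,0],[0,9,0]]]';python3 -c "
from h import *
kt()"
```

```text
time: 23.2
position: [0.593, 0.1667, 0.1151]
eef_rot: [[-0.508, 0.417, -0.754], [0.843, 0.062, -0.534], [-0.176, -0.907, -0.383]]
force: [0.6, -3.8, 1.3]
gripper_width: 0.0119
t 23.2 deck tcp [ 0.12 64.32 40.91] F deck [ 0.53 -3.88  1.15] tq [-0.564 -0.106 -0.122] w 0.0119
tool F [-3.74 -1.15  1.14] tool T [0.14  0.122 0.556]
psi -114.7 q [ 0.22  0.72 -0.9   2.03  1.44  0.66  0.5 ]
```

```bash
python3 -m handwheel '[[[0,0,0],[0,2,0]],[[0,0,0],[0,4,0]],[[0,0,0],[0,6,0]],[[0,0,0],[0,8,0]],[[0,0,0],[0,9,0]],[[0,0,0],[0,9,0]],[[0,0,0],[0,9,0]],[[0,0,0],[0,9,0]],[[0,0,0],[0,9,0]],[[0,0,0],[0,9,0]]]';python3 -c "
from h import *
kt()"
```

```text
time: 24.45
position: [0.593, 0.1666, 0.1151]
eef_rot: [[-0.384, 0.417, -0.824], [0.916, 0.062, -0.395], [-0.113, -0.907, -0.406]]
force: [2.9, -4.4, 2.8]
gripper_width: 0.0115
t 24.45 deck tcp [ 0.15 64.23 40.91] F deck [ 3.19 -4.81  1.64] tq [-1.016 -0.351 -0.054] w 0.0115
tool F [-5.49 -1.64 -1.77] tool T [-0.063  0.056  1.073]
psi -105.68 q [ 0.21  0.72 -0.89  2.03  1.43  0.65  0.35]
```

```bash
python3 -m handwheel '[[[0,0,0],[0,2,0]],[[0,0,0],[0,4,0]],[[0,0,0],[0,6,0]],[[0,0,0],[0,8,0]],[[0,0,0],[0,9,0]],[[0,0,0],[0,9,0]],[[0,0,0],[0,9,0]],[[0,0,0],[0,9,0]],[[0,0,0],[0,9,0]],[[0,0,0],[0,9,0]]]';python3 -c "
from h import *
kt()
shot('side',290,130,70,70,9,'k3.png')"
```

```text
time: 25.7
position: [0.593, 0.1664, 0.1151]
eef_rot: [[-0.25, 0.417, -0.874], [0.967, 0.062, -0.247], [-0.049, -0.907, -0.419]]
force: [2.3, -4.5, 2.8]
gripper_width: 0.0116
t 25.7 deck tcp [ 0.14 64.02 40.89] F deck [ 2.64 -4.74  1.82] tq [-1.085 -0.395 -0.051] w 0.0116
tool F [-5.02 -1.82 -2.06] tool T [-0.267  0.053  1.124]
psi -96.68 q [ 0.21  0.71 -0.88  2.03  1.43  0.64  0.19]
```

View pics/k3.png

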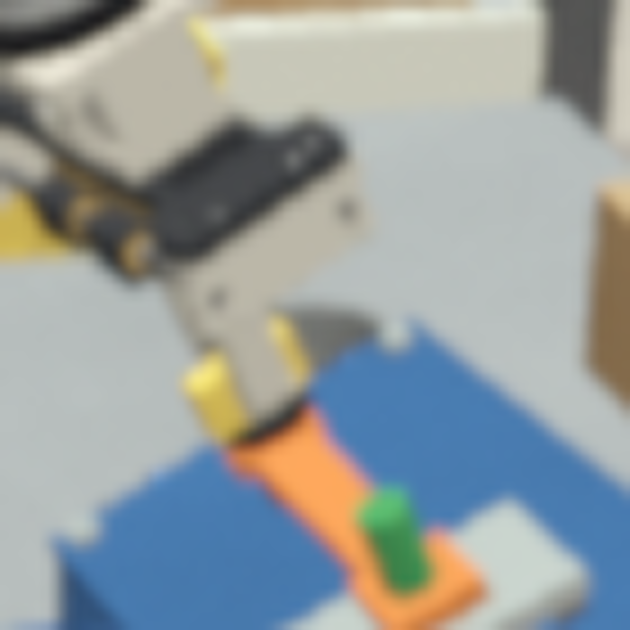

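The bar follows the jaws, and it isn't tight yet after 55°. Smaller steps from here.

```bash
python3 -m handwheel '[[[0,0,0],[0,1,0]],[[0,0,0],[0,2,0]],[[0,0,0],[0,3,0]],[[0,0,0],[0,4,0]],[[0,0,0],[0,5,0]],[[0,0,0],[0,6,0]],[[0,0,0],[0,6,0]],[[0,0,0],[0,6,0]],[[0,0,0],[0,6,0]],[[0,0,0],[0,6,0]]]';python3 -c "
from h import *
kt()
print(r.read_state()['effort'].round(2))"
```

```text
time: 27.0
position: [0.5931, 0.1663, 0.1152]
eef_rot: [[-0.157, 0.417, -0.895], [0.988, 0.062, -0.145], [-0.005, -0.907, -0.421]]
force: [2.7, -4.6, 2.9]
gripper_width: 0.0114
t 27.0 deck tcp [ 0.19 63.93 40.92] F deck [ 3.07 -4.98  1.79] tq [-1.134 -0.354  0.02 ] w 0.0114
tool F [-5.01 -1.79 -3.01] tool T [-0.34  -0.018  1.138]
psi -90.69 q [ 0.21  0.71 -0.87  2.03  1.43  0.64  0.09]
[-3.250e+00 -3.534e+01 -1.060e+01 -8.560e+00  9.000e-02 -1.580e+00
 -1.000e-02]
```

```bash
python3 -m handwheel '[[[0,0,0],[0,1,0]],[[0,0,0],[0,2,0]],[[0,0,0],[0,3,0]],[[0,0,0],[0,4,0]],[[0,0,0],[0,5,0]],[[0,0,0],[0,5,0]],[[0,0,0],[0,5,0]],[[0,0,0],[0,5,0]],[[0,0,0],[0,5,0]],[[0,0,0],[0,5,0]]]';python3 -c "
from h import *
kt()
print(r.read_state()['effort'].round(2))"
```

```text
time: 28.25
position: [0.5931, 0.1662, 0.1151]
eef_rot: [[-0.081, 0.417, -0.905], [0.996, 0.061, -0.061], [0.03, -0.907, -0.421]]
force: [2.0, -6.2, 3.4]
gripper_width: 0.0114
t 28.25 deck tcp [ 0.17 63.8  40.89] F deck [ 2.39 -6.41  2.68] tq [-1.209 -0.387  0.532] w 0.0114
tool F [-6.22 -2.68 -2.85] tool T [-0.474 -0.531  1.179]
psi -85.86 q [ 0.2   0.71 -0.87  2.03  1.43  0.63  0.  ]
[ -3.02 -35.28 -10.54  -8.83  -0.34  -1.69  -0.53]
```

Torque has jumped to 0.53 N m, so the screw is tight and at the slip level. One more 5° to confirm a plateau.

```bash
python3 -m handwheel '[[[0,0,0],[0,1,0]],[[0,0,0],[0,2,0]],[[0,0,0],[0,3,0]],[[0,0,0],[0,4,0]],[[0,0,0],[0,5,0]],[[0,0,0],[0,5,0]],[[0,0,0],[0,5,0]],[[0,0,0],[0,5,0]],[[0,0,0],[0,5,0]],[[0,0,0],[0,5,0]]]';python3 -c "
from h import *
kt()
print(r.read_state()['effort'].round(2))
shot('side',290,130,70,70,9,'k4.png')"
```

```text
time: 29.5
position: [0.5931, 0.1661, 0.1151]
eef_rot: [[-0.002, 0.417, -0.909], [0.998, 0.061, 0.026], [0.066, -0.907, -0.417]]
force: [3.6, -4.5, 2.9]
gripper_width: 0.0117
t 29.5 deck tcp [ 0.18 63.73 40.9 ] F deck [ 3.88 -4.96  1.35] tq [-1.211 -0.342  0.494] w 0.0117
tool F [-4.29 -1.35 -4.62] tool T [-0.53  -0.493  1.142]
psi -80.86 q [ 0.2   0.7  -0.86  2.03  1.42  0.63 -0.08]
[ -3.09 -35.21 -10.53  -8.85  -0.34  -1.73  -0.53]
```

View pics/k4.png

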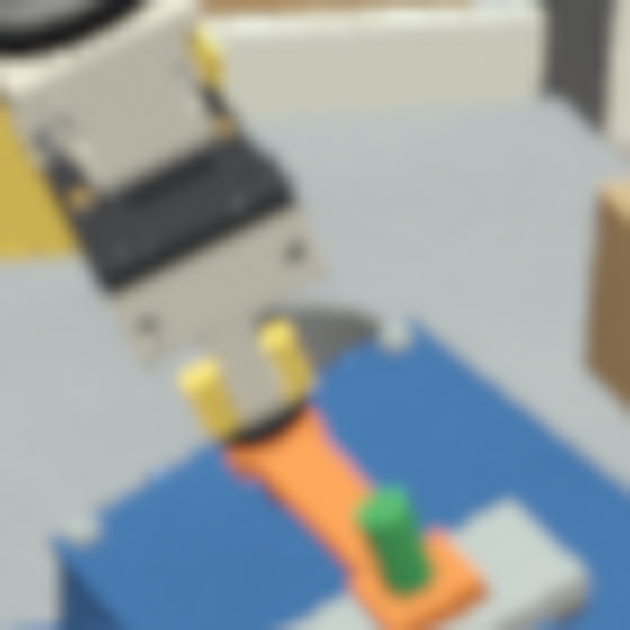

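Torque plateaued at about 0.53 over the extra 5°, so the clutch is slipping by roughly 0.09–0.15 rad. Letting go and retreating along the deck normal.

```bash
python3 -m handwheel '[[[0,0,0],[0,0,0]],[[0,0,0],[0,0,0]],[[0,0,0],[0,0,0]],[[0,0,0],[0,0,0]],[[0,-0.5,0],[0,0,0]],[[0,-1.5,0],[0,0,0]],[[0,-3,0],[0,0,0]],[[0,-5,0],[0,0,0]],[[0,-8,0],[0,0,0]],[[0,-11,0],[0,0,0]]]' 4;python3 -c "
from h import *
kt()
shot('side',280,130,85,85,7,'l1.png')
shot('top',215,100,120,120,5,'l1t.png')"
```

```text
time: 30.8
position: [0.546, 0.1603, 0.2161]
eef_rot: [[-0.001, 0.417, -0.909], [0.998, 0.063, 0.028], [0.069, -0.907, -0.416]]
force: [-0.0, 0.2, -0.5]
gripper_width: 0.0399
t 30.8 deck tcp [-1.3000e-01  6.4900e+01  1.5245e+02] F deck [-0.21  0.19 -0.49] tq [-0.023  0.255 -0.009] w 0.0399
tool F [0.15 0.49 0.24] tool T [0.248 0.01  0.063]
psi -80.76 q [ 0.34  0.51 -1.04  2.03  1.08  0.69  0.18]
```

View pics/l1.png

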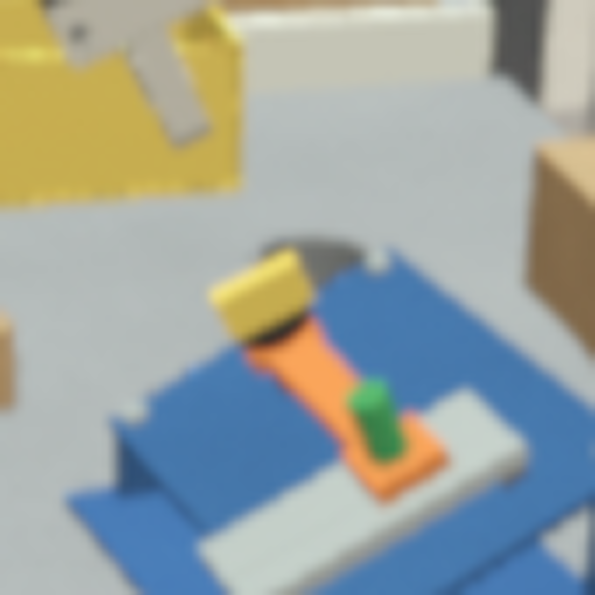

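View pics/l1t.png

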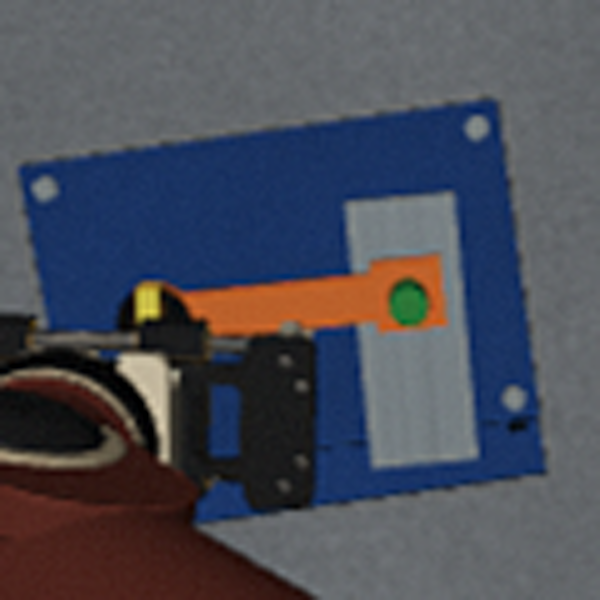

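Run:
```python
from h import *
i=eyes.get_image("top")["frame"];hsv=cv2.cvtColor(i,cv2.COLOR_RGB2HSV)
def cen(n,lo,hi,box):
    i=eyes.get_image(n)["frame"];h=cv2.cvtColor(i,cv2.COLOR_RGB2HSV);x,y,w,b=box
    m=cv2.inRange(h[y:y+b,x:x+w],lo,hi);mm=cv2.moments(m,True);return np.array([mm["m10"]/mm["m00"]+x,mm["m01"]/mm["m00"]+y]),mm["m00"]
g=((45,90,40),(80,255,255))
k=-.0398
for n,b in(("top",(260,130,70,50)),("side",(310,160,60,50))):
    print(n,cen(n,*g,b),[proj(n,D2W([130*np.sin(k),65-130*np.cos(k),z])).round(2).tolist() for z in(29.5,46.5,63.5)])
kt()
```

```text
top (array([296.17647059, 160.25490196]), 51.0) [[296.13, 158.43], [296.14, 159.45], [296.14, 160.5]]
side (array([333.47826087, 189.36956522]), 46.0) [[335.09, 194.75], [333.22, 190.56], [331.32, 186.31]]
t 31.05 deck tcp [ -0.25  64.   150.69] F deck [ 0.67 -0.36  0.69] tq [0.021 0.295 0.017] w 0.04
tool F [-0.25 -0.69 -0.72] tool T [ 0.294 -0.017  0.027]
psi -80.7 q [ 0.34  0.51 -1.04  2.03  1.09  0.69  0.18]
```

The green head's blob centres are within about 1 px of the predicted home position in both views. The robot is clear, so I'm handing in.

```bash
python3 -c "
from h import *
r.job_done();print(r.read_state()['time'])"
```

```text
the job is handed in; nothing more can be done
the job is handed in; nothing more can be done
```

The job is handed in at about 31 s on the robot's clock, with all my checks passing; no verdict was reported.

**Pin:** I took the green pin from the stand and put its tip in the eye. I swung the brace with it from about -0.39 to about -0.04 rad, where the tip dropped into the keeper hole without force. It seated against a 30 N reaction, with the TCP 0.3 mm from the expected height. After release, the green head was within about 1.3 px (2–3 mm) of its predicted home position in both cameras.

**Knob:** I turned the grip clockwise about 71° in all. The torque rose to about 0.53 N m and stayed there over a further 5°, so the clutch is slipping. I estimate 0.09–0.15 rad of slip; I could not read the clutch angle directly. In the final pictures the bar lies where the jaws left it, so I saw no sign of it slipping in the pads.

**Rest of the bench:** The gripper is open and about 11 cm clear of the jig. I never touched the red pin or the other things, but I did not measure them again at the end.

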